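Finish the slat stand, then hold the slide dryer open

ROBOT

A 7-joint arm with a two-finger parallel gripper is mounted at the origin on a cart in front of the work surface, level with it; the furniture and walls round the work are solid. World frame = base frame: x ahead of the robot, y to its left, z up, the work surface at z = 0. Lengths are in m, angles in rad, forces in N, time in s.
With the tool pointing down it reaches from about 0.425 to 0.925 m from the base axis. Payload 6.8 kg.
Tool frame: the origin (TCP) lies between the finger pads, 19 mm behind the fingertips; this is the grasp point; z points along the fingers, y is the line along which they close (so a half turn about z gives the same grasp; the last joint's range is limited). The gripper opens to 85 mm and grips with 20 to 120 N. Pads are 22 mm wide; open, the fingers measure 114 mm over their backs; the gripper's body (76 mm by 85 mm) begins 54 mm behind the grasp point. The pads swing forward as they close: fully open they stand 13 mm farther back than shut.
Start: joints at [1.029, 0.477, 0.022, 1.555, -0.011, 1.109, -0.083], TCP at [0.284, -0.612, 0.25] pointing down, gripper open.
Joint ranges: [-2.96, 2.96], [-0.34, 2.1], [-1.41, 1.46], [0.24, 2.44], [-1.37, 4.51], [0.17, 1.92], [-2.96, 2.96]. Speed limits (rad/s): [2.39, 2.39, 3.14, 3.14, 3.14, 3.14, 3.14].

INTERFACE

Orientations are given as a rotation vector (axis times angle).
In Python, from bench import r gives the robot as it stands. The module is installed in compiled form; this text tells all that it offers.
- The arm moves only by the shell command python3 -m crank 'ROWS' [FORCE]. ROWS is JSON, a list of rows, each a list of 5 numbers: the shift along the world's x, y, z in units of 200 mm (1.0 is 200 mm), then the turn about the world's z in units of 45 degrees (1.0 is 45 degrees), then the opening, from -1 (shut) to 1 (fully open). In form: [[dx, dy, dz, turn, jaw], ...]. A call has 1 to 8 rows; each row shifts and turns the commanded pose from where the row before left it; what a row does not reach is not made up. A row lasts 1/12 s, in which the tool goes at most 41.7 mm and 7.16 degrees, less where a joint would pass 70% of its speed; a pose out of reach is approached as far as the arm can. A call with a number of a shift or a turn outside -1 to 1 is refused whole. A call with a gripper value outside its range is refused whole. The fingers move at their own pace and stop on an object; FORCE is the grip in N (left out, the last holds). Time passes only in rows, so rows that do not move let the fingers close. It gives the time, the measured TCP pose, the force, the opening and the grip force at its end, in the units of the state.
- r.get_obs(): the state, without advancing time (a new reading comes with each control period).
- r.grab_frame(name): name is "side" or "top"; returns the picture (480x640x3 uint8, blue, green, red); there is no depth.
- r.camera_model(name): a dict with "fx", "fy", "cx", "cy" (pixels), "R" (3x3) and "t" (3): a world point X has camera coordinates R X + t. Camera axes: x right, y down, z forward; pixel columns grow to the right and rows downward; lengths in m; the calibration is good to about 2 mm. A picture is of the moment at which its call begins. camera_model takes no time and is no camera call.
- r.hand_in(): hands the job in; it is judged then, once.
The state is a dict: "clock": time; "joints": joint angles; "qvel": joint speeds; "tau": joint torques, N m; "tcp_pos": TCP position; "orientation": TCP orientation; "contact_force": force on the tool from outside, world axes, zero at the start; "moment": the same for the moment, N m; "grip_width": finger opening in m; "gripper_force": force on a finger pad.
Only numpy, scipy, OpenCV 4.12 (cv2) and the standard library are available. Lean on these libraries where they do the work, as an engineer would, in place of code of your own. Each camera call takes 0.05 s, during which the arm holds its last target. There are 200 camera calls.

TASK

We are about to unload the slide dryer onto a slatted stand: take the two wooden slats off the dryer's closed lid and lay them crosswise on the two slats that lie side by side on the bench, one towards each end, so that each bridges both lower slats centrally and squarely. Then lift the sprung lid by its front bar to 60 degrees from closed and finish while holding it still there between the fingers - do not let go, it would fall shut. Leave the other things on the bench where they are.

Things in the scene. Friction and masses are not known exactly. Their poses are not given: they have to be found in the camera images.
- dryer: slide dryer, a white box fixed to the bench, 150 mm deep (x), 210 mm wide (y), with an aluminium lid 12 mm thick whose flat top is 82 mm above the bench. Origin at the centre of its underside on the bench, z up; -x is its front (control panel, lid bar), +x the rear where the lid is hinged.
- dryer_lid (a joint): lid angle in rad: 0 closed (start), grows as the front edge rises, stop at 1.75; 60 degrees = 1.047. The lid weighs 0.35 kg and a spring also pulls it shut: about 3 N at the bar when closed, 4 N at 60 degrees; it never stays open by itself
- lid_bar (a point): middle of the lid's grip bar: a round steel bar of 12 mm diameter and 110 mm length, parallel to the dryer's y axis, in front of the lid's front edge, held by a side arm (10 mm thick) at each end. It lies 76 mm above the bench when closed, 190 mm from the hinge axis, with an open gap of 34 mm between bar and lid edge for a finger. It may turn in the fingers as the lid rises
- lid_hinge (a point): point on the lid's hinge axis (axis parallel to the dryer's y), at the middle of the rear rim, 76 mm above the bench, 75 mm behind the dryer's centre; it does not move
- lab_tap_arch: fixed swan-neck tap to the right of the work, an obstacle: it arches from its foot at the back (x 0.82) to its spout over the cup sink (x 0.54), y -0.20 to -0.11, 0.335 m high; go round it, on the robot's side. Origin on the bench under the middle of the arch
- base_1: first of the two lower slats of the stand, loose on the bench; plain light wood, 130 mm long, 20 mm wide, 16 mm high, 35 g; origin at the centre of its underside, x along its length, z up. base_2 lies parallel to it about 80 mm away on its +y side
- base_2: second lower slat of the stand, like base_1, lying loose with its centre about 80 mm to the +y side of base_1. 130 mm long, 20 mm wide, 16 mm high, 35 g; origin at the centre of its underside, x along its length, z up
- slat_1: slat to be moved, lying loose flat on the dryer's lid, roughly front to back. Plain light wood, 130 mm long, 20 mm wide, 16 mm high, 35 g; origin at the centre of its underside, x along its length, z up
- slat_2: the other slat to be moved, lying loose on the dryer's lid beside slat_1 (either side), roughly front to back. Plain light wood, 130 mm long, 20 mm wide, 16 mm high, 35 g; origin at the centre of its underside, x along its length, z up
- tally_counter: small hand tally counter, 60x55x29 mm, to be left alone; origin under its centre
- coverslip_box: small box of cover slips, 35x35x22 mm, to be left alone; origin under its centre
- petri_dish: petri dish, diameter 90 mm, 14 mm high, to be left alone; origin under its centre
- forceps: steel forceps, 132x12x10 mm, to be left alone; origin under the centre
- lab_timer: countdown timer, 66x60x34 mm, to be left alone; origin under its centre
Mind the look-alikes: they are no part of the job. What is shaped like the slat_1 but pink or yellow is not meant.

How it is judged:
On the way:
1. both slats from the lid lie released crosswise on the two lower slats, one towards each end, while the lid is still shut (y of base_2 in the frame of base_1 between 0.065 and 0.095 m and x of base_2 in the frame of base_1 between -0.02 and 0.02 m and angle between the x axis of base_1 and the x axis of base_2, either way round below 0.15 rad and height (world z) of each of base_1, base_2 below 0.004 m and (((x of slat_1 in the frame of base_1 between 0.02 and 0.062 m and y of slat_1 in the frame of base_1 between 0.022 and 0.058 m and z of slat_1 in the frame of base_1 between 0.012 and 0.02 m and angle between the x axis of slat_1 and the y axis of base_1, either way round below 0.2 rad and angle between slat_1's own z axis and vertical below 0.08 rad and linear speed of slat_1 below 0.02 m/s and contact force between slat_1 and the fingers below 0.1 N) and (x of slat_2 in the frame of base_1 between -0.062 and -0.02 m and y of slat_2 in the frame of base_1 between 0.022 and 0.058 m and z of slat_2 in the frame of base_1 between 0.012 and 0.02 m and angle between the x axis of slat_2 and the y axis of base_1, either way round below 0.2 rad and angle between slat_2's own z axis and vertical below 0.08 rad and linear speed of slat_2 below 0.02 m/s and contact force between slat_2 and the fingers below 0.1 N)) or ((x of slat_1 in the frame of base_1 between -0.062 and -0.02 m and y of slat_1 in the frame of base_1 between 0.022 and 0.058 m and z of slat_1 in the frame of base_1 between 0.012 and 0.02 m and angle between the x axis of slat_1 and the y axis of base_1, either way round below 0.2 rad and angle between slat_1's own z axis and vertical below 0.08 rad and linear speed of slat_1 below 0.02 m/s and contact force between slat_1 and the fingers below 0.1 N) and (x of slat_2 in the frame of base_1 between 0.02 and 0.062 m and y of slat_2 in the frame of base_1 between 0.022 and 0.058 m and z of slat_2 in the frame of base_1 between 0.012 and 0.02 m and angle between the x axis of slat_2 and the y axis of base_1, either way round below 0.2 rad and angle between slat_2's own z axis and vertical below 0.08 rad and linear speed of slat_2 below 0.02 m/s and contact force between slat_2 and the fingers below 0.1 N))) and value of joint dryer_lid below 0.08 rad), for 0.3 s.
At the end, for the whole second after the job is handed in: lid held still by the fingers at its bar (TCP within 55 mm of its middle), 54 to 66 degrees open, nothing propping it; lower slats flat, parallel, 65-95 mm apart; upper two released on them, square within 11 degrees, centred within 18 mm, one 20-62 mm to each side of the middle (y of base_2 in the frame of base_1 between 0.065 and 0.095 m and x of base_2 in the frame of base_1 between -0.02 and 0.02 m and angle between the x axis of base_1 and the x axis of base_2, either way round below 0.15 rad and height (world z) of each of base_1, base_2 below 0.004 m and (((x of slat_1 in the frame of base_1 between 0.02 and 0.062 m and y of slat_1 in the frame of base_1 between 0.022 and 0.058 m and z of slat_1 in the frame of base_1 between 0.012 and 0.02 m and angle between the x axis of slat_1 and the y axis of base_1, either way round below 0.2 rad and angle between slat_1's own z axis and vertical below 0.08 rad and linear speed of slat_1 below 0.02 m/s and contact force between slat_1 and the fingers below 0.1 N) and (x of slat_2 in the frame of base_1 between -0.062 and -0.02 m and y of slat_2 in the frame of base_1 between 0.022 and 0.058 m and z of slat_2 in the frame of base_1 between 0.012 and 0.02 m and angle between the x axis of slat_2 and the y axis of base_1, either way round below 0.2 rad and angle between slat_2's own z axis and vertical below 0.08 rad and linear speed of slat_2 below 0.02 m/s and contact force between slat_2 and the fingers below 0.1 N)) or ((x of slat_1 in the frame of base_1 between -0.062 and -0.02 m and y of slat_1 in the frame of base_1 between 0.022 and 0.058 m and z of slat_1 in the frame of base_1 between 0.012 and 0.02 m and angle between the x axis of slat_1 and the y axis of base_1, either way round below 0.2 rad and angle between slat_1's own z axis and vertical below 0.08 rad and linear speed of slat_1 below 0.02 m/s and contact force between slat_1 and the fingers below 0.1 N) and (x of slat_2 in the frame of base_1 between 0.02 and 0.062 m and y of slat_2 in the frame of base_1 between 0.022 and 0.058 m and z of slat_2 in the frame of base_1 between 0.012 and 0.02 m and angle between the x axis of slat_2 and the y axis of base_1, either way round below 0.2 rad and angle between slat_2's own z axis and vertical below 0.08 rad and linear speed of slat_2 below 0.02 m/s and contact force between slat_2 and the fingers below 0.1 N))) and value of joint dryer_lid between 0.942 and 1.152 rad and velocity of joint dryer_lid between -0.05 and 0.05 rad/s and contact force between dryer and the fingers above 1 N and distance between the grasp point and lid_bar below 0.055 m and contact force between dryer and base_1 below 0.2 N and contact force between dryer and base_2 below 0.2 N and contact force between dryer and slat_1 below 0.2 N and contact force between dryer and slat_2 below 0.2 N and contact force between dryer and tally_counter below 0.2 N and contact force between dryer and coverslip_box below 0.2 N and contact force between dryer and petri_dish below 0.2 N and contact force between dryer and forceps below 0.2 N and contact force between dryer and lab_timer below 0.2 N); the arm keeps its last pose, push and grip.
It fails at once if the tally counter is pushed more than 25 mm (distance of tally_counter from where it was at the start of the episode above 0.025 m).
It fails at once if the coverslip box is pushed more than 25 mm (distance of coverslip_box from where it was at the start of the episode above 0.025 m).
It fails at once if the petri dish is pushed more than 25 mm (distance of petri_dish from where it was at the start of the episode above 0.025 m).
It fails at once if the forceps is pushed more than 25 mm (distance of forceps from where it was at the start of the episode above 0.025 m).
It fails at once if the lab timer is pushed more than 25 mm (distance of lab_timer from where it was at the start of the episode above 0.025 m).
It also fails if it takes over 72 s, if anything falls off the work surface, if the arm or the gripper's body presses on something with over 40 N, if the wrist force passes 120 N, or if a joint passes its speed limit or range.

## Working session

There is one attempt and no reset: what is moved stays moved. The work goes in short steps, Python scripts to look and compute and a shell command to move; the robot and the scene stay as the last step left them, time stands still between calls to the robot, and variables do not carry over. Pictures are saved under pics/ and viewed, at most 10 in all, crops included, and the job is handed in when it is done.

```bash
mkdir -p pics
python3 - <<'E'
from bench import r
import cv2
for n in ("side","top"):
    cv2.imwrite(f"pics/{n}0.png",r.grab_frame(n)); c=r.camera_model(n); print(n,c)
o=r.get_obs(); print(o)
E
```

```text
side {'fx': 461.1804301247196, 'fy': 461.1804301247196, 'cx': 306.53974084649616, 'cy': 239.01026651912156, 'R': array([[-0.75643389,  0.65406065,  0.00352731],
       [ 0.44232884,  0.51551972, -0.73388324],
       [-0.48182255, -0.55357392, -0.67926648]]), 't': array([ 0.39821183, -0.19187417,  1.38509465])}
top {'fx': 550.5893447756682, 'fy': 550.5893447756682, 'cx': 318.6062085162769, 'cy': 231.19869588633506, 'R': array([[ 0.0282013 , -0.9995062 , -0.01385819],
       [-0.99032408, -0.02605233, -0.13630664],
       [ 0.13587829,  0.01756812, -0.99056976]]), 't': array([0.02252731, 0.56023698, 1.4541798 ])}
{'clock': 0.1, 'joints': array([ 1.02892549,  0.47773285,  0.02235018,  1.55635282, -0.0115233 ,
        1.10931376, -0.08310222]), 'qvel': array([ 0.00012058,  0.00086113,  0.0014697 , -0.00240661,  0.00053867,
       -0.00015849, -0.00054838]), 'tau': array([ 5.48013108e-03, -5.97758639e+01,  1.61391858e+00, -2.81953132e+01,
        1.27716290e-02,  5.04687967e-03,  4.42550444e-06]), 'tcp_pos': array([ 0.28347825, -0.61202712,  0.24911262]), 'orientation': array([-3.06641665e+00, -6.75690233e-01,  7.27691596e-04]), 'contact_force': array([-0.48435331, -0.97176517,  0.28268009]), 'moment': array([ 0.0330778 , -0.00889737, -0.00344171]), 'gripper_force': 0.0, 'grip_width': 0.08537263459190379}
```

View pics/top0.png

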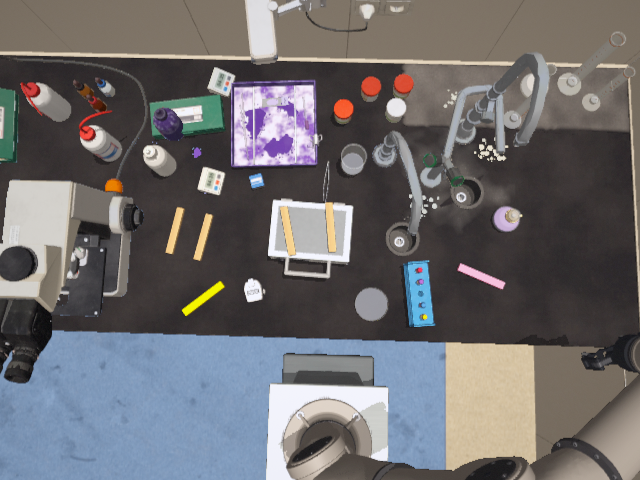

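View pics/side0.png

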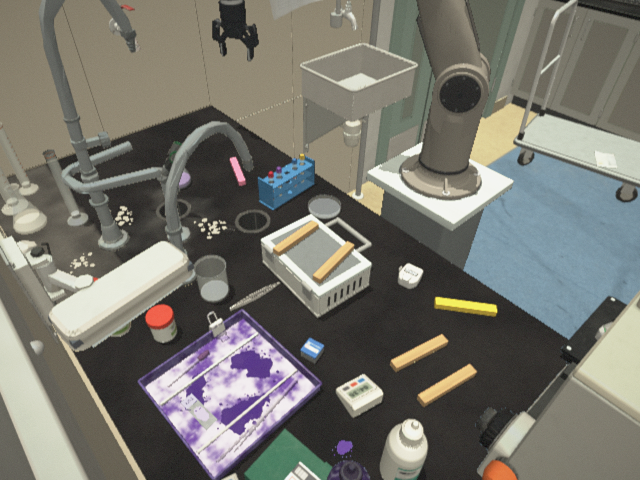

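The top view shows the base slats at (175,231) and (203,237), the lid slats at (288,231) and (330,228), and the bar at about (307,274). The yellow decoy is at (203,298) and the counter at (254,290). The side view has the lid slats at (297,236) and (334,260), and the base slats at (419,352) and (447,384).

```bash
cat > vis.py <<'E'
import numpy as np, cv2
from bench import r
from scipy.optimize import least_squares
def proj(n,X):
    c=r.camera_model(n); P=(np.atleast_2d(X)@c["R"].T+c["t"])
    return np.c_[c["fx"]*P[:,0]/P[:,2]+c["cx"],c["fy"]*P[:,1]/P[:,2]+c["cy"]]
def feat(M):
    a=M["m00"]; return np.array([M["m10"]/a,M["m01"]/a,M["mu20"]/a/8,M["mu11"]/a/8,M["mu02"]/a/8])
def blobs(img):
    h=cv2.cvtColor(img,cv2.COLOR_BGR2HSV)
    m=cv2.inRange(h,(10,70,90),(24,200,255))
    n,l,s,c=cv2.connectedComponentsWithStats(m)
    return [(c[i],s[i,4],(l==i).astype(np.uint8)) for i in range(1,n) if s[i,4]>150]
def box(p):
    x,y,z,a=p; q=np.array([[i*.065,j*.01,k*.016] for i in(-1,1) for j in(-1,1) for k in(0,1)])
    R=np.array([[np.cos(a),-np.sin(a),0],[np.sin(a),np.cos(a),0],[0,0,1]]); return q@R.T+[x,y,z]
def fit(obs,p0):
    def f(p):
        e=[]
        for n,m in obs.items():
            h=cv2.convexHull(proj(n,box(p)).astype(np.float32))
            e+=list(feat(cv2.moments(h))-feat(cv2.moments(m,True)))
        return e
    s=least_squares(f,p0,diff_step=1e-3,x_scale=[.1,.1,.1,1]); return s.x,np.abs(s.fun).max()
def ray(n,uv,z):
    c=r.camera_model(n); d=c["R"].T@[(uv[0]-c["cx"])/c["fx"],(uv[1]-c["cy"])/c["fy"],1]; o=-c["R"].T@c["t"]
    return o+d*(z-o[2])/d[2]
def tri(pairs):
    A=[];b=[]
    for n,uv in pairs:
        c=r.camera_model(n); d=c["R"].T@[(uv[0]-c["cx"])/c["fx"],(uv[1]-c["cy"])/c["fy"],1]; d/=np.linalg.norm(d); o=-c["R"].T@c["t"]
        Q=np.eye(3)-np.outer(d,d); A.append(Q); b.append(Q@o)
    return np.linalg.lstsq(np.vstack(A),np.hstack(b),rcond=None)[0]
E
python3 - <<'E'
from vis import *
T=cv2.imread("pics/top0.png");S=cv2.imread("pics/side0.png")
bt,bs=blobs(T),blobs(S)
for n,b in(("top",bt),("side",bs)): print(n,[(c.round(),a) for c,a,_ in b])
near=lambda b,uv:min(b,key=lambda q:np.hypot(*(q[0]-uv)))[2]
for nm,t,s,z,a in(("bA",(175,231),(447,384),0,0),("bB",(203,237),(419,352),0,0),("lA",(288,231),(334,260),.08,0),("lB",(330,228),(297,236),.08,0)):
    p0=[*ray("top",t,z)[:2],z,a]
    print(nm,fit({"top":near(bt,t),"side":near(bs,s)},p0))
a=cv2.resize(T[185:300,225:400],None,fx=4,fy=4,interpolation=cv2.INTER_CUBIC)
b=cv2.resize(S[185:325,240:400],None,fx=4,fy=4,interpolation=cv2.INTER_CUBIC)
cv2.imwrite("pics/ct.png",a);cv2.imwrite("pics/cs.png",b)
E
```

```text
top [(array([330., 227.]), np.int32(372)), (array([175., 230.]), np.int32(421)), (array([288., 230.]), np.int32(372)), (array([203., 237.]), np.int32(413))]
side [(array([497., 133.]), np.int32(1926)), (array([372., 197.]), np.int32(544)), (array([295., 238.]), np.int32(540)), (array([333., 262.]), np.int32(579)), (array([464., 310.]), np.int32(290)), (array([418., 352.]), np.int32(812)), (array([446., 385.]), np.int32(903)), (array([499., 472.]), np.int32(395))]
bA (array([0.55492782, 0.43658747, 0.        , 0.        ]), np.float64(9.858082752153937))
bB (array([ 5.39920858e-01,  3.59994869e-01, -2.31712410e-09,  9.05735850e-09]), np.float64(9.663658082075976))
lA (array([0.55103415, 0.11773807, 0.07806156, 0.        ]), np.float64(8.224359513955106))
lB (array([0.56425466, 0.00595916, 0.078554  , 0.        ]), np.float64(4.336740677022544))
```

View pics/ct.png

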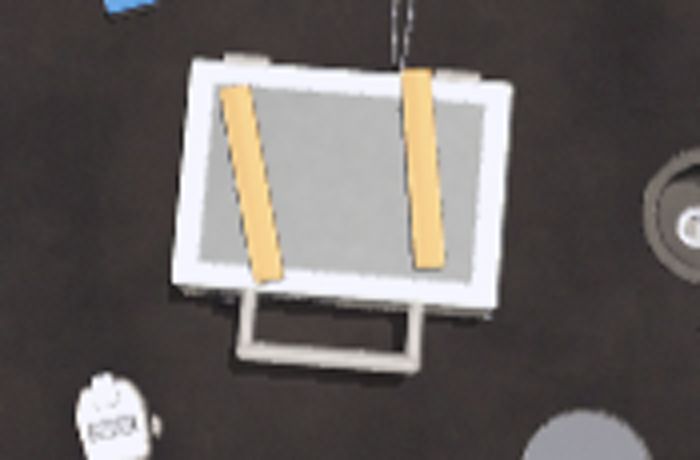

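View pics/cs.png

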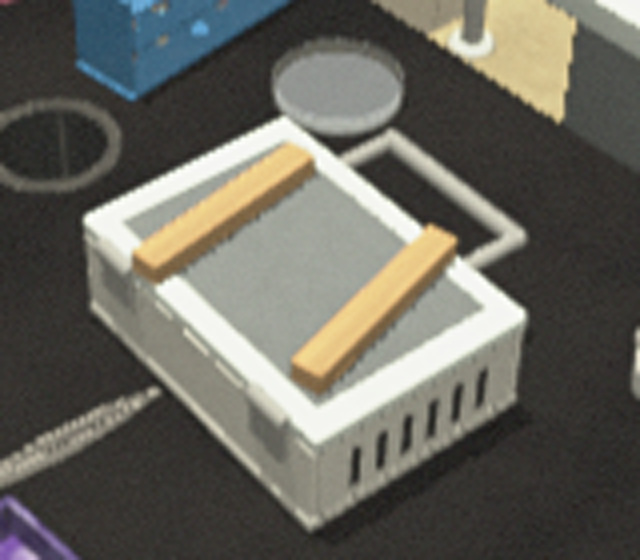

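The zoomed views show the dryer turned slightly. In crop pixels, the bar ends are at (241,355) and (418,367) from the top, and at (520,238) and (390,136) from the side. The slat fit failed because the zero start gave it no step size, so I'll fix that and triangulate the dryer.

```bash
sed -i 's/s=least_squares(f,p0,diff_step=1e-3,x_scale=\[.1,.1,.1,1\]); return s.x/p0=np.array(p0); k=np.array([.1,.1,.1,1]); s=least_squares(lambda q:f(p0+k*(q-1)),np.ones(4),diff_step=3e-3); return (p0+k*(s.x-1)).round(4)/' vis.py
python3 - <<'E'
from vis import *
T=cv2.imread("pics/top0.png");S=cv2.imread("pics/side0.png")
bt,bs=blobs(T),blobs(S)
near=lambda b,uv:min(b,key=lambda q:np.hypot(*(q[0]-uv)))[2]
for nm,t,s,z in(("bA",(175,231),(447,384),0),("bB",(203,237),(419,352),0),("lA",(288,231),(334,260),.08),("lB",(330,228),(297,236),.08)):
    p0=[*ray("top",t,z)[:2],z,0]
    print(nm,fit({"top":near(bt,t),"side":near(bs,s)},p0),fit({"top":near(bt,t)},p0)[0])
ct=lambda u,v:np.array([u/4-.4+225,v/4-.4+185]); cs=lambda u,v:np.array([u/4-.4+240,v/4-.4+185])
for nm,a,b in(("barL",(241,355),(520,238)),("barR",(418,367),(390,136)),("RL",(193,60),(317,440)),("RR",(512,83),(88,218)),("FR",(497,308),(288,118)),("FL",(173,285),(523,318))):
    print(nm,tri([("top",ct(*a)),("side",cs(*b))]).round(4), ray("top",ct(*a),.076 if 'bar' in nm else .082).round(4))
for nm,uv,z in(("ctr",(254,290),.02),("petri",(371,304),.014),("timer",(211,181),.034),("cover",(256,181),.022)): print(nm,ray("top",uv,z).round(3))
E
```

```text
bA (array([ 0.5556,  0.438 ,  0.0007, -0.185 ]), np.float64(0.27010188438779537)) [ 0.5544  0.4346  0.012  -0.1905]
bB (array([ 0.5396,  0.3584,  0.0008, -0.2097]), np.float64(0.5157071813071319)) [ 0.5376  0.3539  0.0194 -0.2123]
lA (array([0.5521, 0.1183, 0.0813, 0.2155]), np.float64(1.2903761188071385)) [0.5578 0.1213 0.0426 0.2125]
lB (array([0.5649, 0.0066, 0.0807, 0.1103]), np.float64(0.8799361063095184)) [0.5664 0.0068 0.0742 0.0963]
barL [0.4411 0.1221 0.0742] [0.4406 0.1223 0.076 ]
barR [0.4356 0.0069 0.0737] [0.436  0.0064 0.076 ]
RL [0.6346 0.1616 0.0811] [0.6349 0.1609 0.082 ]
RR [ 0.6234 -0.0495  0.0797] [ 0.6248 -0.051   0.082 ]
FR [ 0.4749 -0.0433  0.0776] [ 0.4755 -0.0441  0.082 ]
FL [0.4862 0.1679 0.0747] [0.4848 0.1681 0.082 ]
ctr [0.397 0.209 0.02 ]
petri [ 0.368 -0.109  0.014]
timer [0.692 0.339 0.034]
cover [0.698 0.216 0.022]
```

Slats and dryer are measured. base_1 is bB, the stand centre is about (0.548, 0.398) with yaw -0.197, and each target is ±41 mm along that axis. First I go round the tap on the robot's side.

```bash
python3 -m crank '[[0.07,0.19,0,-0.035,1],[0.07,0.19,0,-0.035,1],[0.07,0.19,0,-0.035,1],[0.07,0.19,0,-0.035,1],[0.07,0.19,0,-0.035,1],[0.07,0.19,0,-0.035,1],[0.07,0.19,0,-0.035,1],[0.07,0.19,0,-0.035,1]]' 40; python3 -m crank '[[0.03,0.2,0,0,1],[0.03,0.2,0,0,1],[0.03,0.2,0,0,1],[0.03,0.2,0,0,1],[0.03,0.2,0,0,1],[0.03,0.2,0,0,1],[0.03,0.2,0,0,1],[0.03,0.2,0,0,1]]'
```

```text
clock: 0.77
tcp_pos: [0.3957, -0.3065, 0.2498]
orientation: [-3.124, -0.333, 0.001]
contact_force: [0.8, 0.2, -0.1]
grip_width: 0.0854
gripper_force: 0.0
clock: 1.43
tcp_pos: [0.4433, 0.0134, 0.25]
orientation: [3.123, 0.335, 0.0]
contact_force: [1.3, -0.7, 0.2]
grip_width: 0.0849
gripper_force: 0.0
```

```bash
python3 -m crank '[[0.136,0.131,0,0,0.4],[0.136,0.131,0,0,0.4],[0.136,0.131,0,0,0.4],[0.136,0.131,0,0,0.4],[0,0,-0.15,0,0.4],[0,0,-0.15,0,0.4],[0,0,-0.1,0,0.4],[0,0,0,0,0.4]]'
python3 - <<'E'
from vis import *
T=r.grab_frame("top");S=r.grab_frame("side")
cv2.imwrite("pics/a1.png",np.hstack([cv2.resize(T[160:320,220:420],(400,320)),cv2.resize(S[120:320,200:450],(400,320))]))
E
```

```text
clock: 2.1
tcp_pos: [0.5494, 0.1154, 0.1653]
orientation: [3.122, 0.336, -0.014]
contact_force: [-0.9, -0.3, -0.4]
grip_width: 0.0596
gripper_force: 0.0
```

View pics/a1.png

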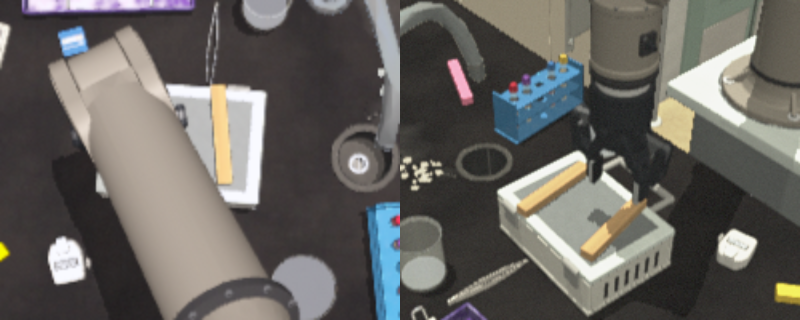

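The side panel shows the open fingers straddling the left slat at about (615,190), above its middle. I'm going down and closing.

```bash
python3 -m crank '[[0.013,0.014,-0.1,0,0.4],[0,0,-0.1,0,0.4],[0,0,-0.06,0,0.4],[0,0,-0.03,0,0.4],[0,0,-0.015,0,0.4],[0,0,0,0,0.4]]'; python3 -m crank '[[0,0,0,0,-0.7],[0,0,0,0,-0.7],[0,0,0,0,-0.7],[0,0,0,0,-0.7],[0,0,0,0,-0.7],[0,0,0,0,-0.7]]' 30
```

```text
clock: 2.7
tcp_pos: [0.5554, 0.1191, 0.1095]
orientation: [3.124, 0.335, 0.001]
contact_force: [0.6, 0.2, 1.4]
grip_width: 0.0596
gripper_force: 0.0
clock: 3.2
tcp_pos: [0.5556, 0.1193, 0.1098]
orientation: [-3.124, -0.335, -0.002]
contact_force: [-1.4, -1.5, 6.5]
grip_width: 0.0187
gripper_force: 32.1
```

The fingers hold only the top 8 mm of the slat. I'll reopen, go 5 mm lower and grip again.

```bash
python3 -m crank '[[0,0,0,0,0.2],[0,0,0,0,0.2],[-0.017,-0.004,0,0,0.2],[0,0,-0.014,0,0.2],[0,0,-0.012,0,0.2],[0,0,0,0,0.2]]';python3 -m crank '[[0,0,0,0,-0.7],[0,0,0,0,-0.7],[0,0,0,0,-0.7],[0,0,0,0,-0.7],[0,0,0,0,-0.7]]' 30;  python3 -m crank '[[0,0,0.02,0,-0.7],[0,0,0.05,0,-0.7],[0,0,0.1,0,-0.7],[0,0,0.15,0,-0.7],[0,0,0.1,0,-0.7],[0,0,0,0,-0.7],[0,0,0,0,-0.7]]'
```

```text
clock: 3.7
tcp_pos: [0.5512, 0.1181, 0.1031]
orientation: [3.123, 0.335, -0.002]
contact_force: [-0.6, -0.3, -0.6]
grip_width: 0.0517
gripper_force: 0.0
clock: 4.12
tcp_pos: [0.5518, 0.1184, 0.1039]
orientation: [-3.124, -0.335, -0.0]
contact_force: [-0.3, -0.1, 1.1]
grip_width: 0.019
gripper_force: 32.8
clock: 4.7
tcp_pos: [0.5526, 0.1185, 0.1898]
orientation: [-3.123, -0.335, -0.006]
contact_force: [-0.6, 0.1, -1.0]
grip_width: 0.0191
gripper_force: 32.7
```

```bash
python3 -m crank '[[0.0176,0.136,0,0.147,-0.7],[0.0176,0.136,0,0.147,-0.7],[0.0176,0.136,0,0.147,-0.7],[0.0176,0.136,0,0.147,-0.7],[0.0176,0.136,0,0.147,-0.7],[0.0176,0.136,0,0.147,-0.7],[0.0176,0.136,0,0.147,-0.7],[0.0176,0.136,0,0.147,-0.7]]';  python3 -m crank '[[0.0176,0.136,0,0.147,-0.7],[0.0176,0.136,0,0.147,-0.7],[0,0,0,0,-0.7],[0,0,0,0,-0.7]]'; python3 -c "
from bench import r
import numpy as np
from scipy.spatial.transform import Rotation as R
o=r.get_obs();x=R.from_rotvec(o['orientation']).as_matrix()[:,0];print(o['joints'],np.arctan2(x[1],x[0]),o['tcp_pos'])"
```

```text
clock: 5.37
tcp_pos: [0.5793, 0.3366, 0.1864]
orientation: [2.642, 1.699, -0.004]
contact_force: [0.0, 0.4, -0.1]
grip_width: 0.0192
gripper_force: 32.7
clock: 5.7
tcp_pos: [0.5854, 0.3919, 0.1862]
orientation: [-2.431, -1.987, 0.003]
contact_force: [0.5, 0.6, 0.4]
grip_width: 0.0191
gripper_force: 32.7
[-0.26488121  0.66603015 -0.63815278  1.49850974  0.41926933  1.11878372
 -1.18590808] 1.3707705812180566 [0.58537709 0.39191923 0.18616386]
```

```bash
python3 -m crank '[[0.012,-0.0085,-0.15,0,-0.7],[0,0,-0.15,0,-0.7],[0,0,-0.15,0,-0.7],[0,0,-0.13,0,-0.7],[0,0,-0.07,0,-0.7],[0,0,-0.04,0,-0.7],[0,0,-0.02,0,-0.7],[0,0,0,0,-0.7]]';  python3 -m crank '[[0,0,-0.01,0,-0.7],[0,0,-0.01,0,-0.7],[0,0,0,0,-0.7]]'
```

```text
clock: 6.37
tcp_pos: [0.5896, 0.3883, 0.0459]
orientation: [2.435, 1.985, 0.0]
contact_force: [-0.4, 0.0, 0.3]
grip_width: 0.0193
gripper_force: 32.7
clock: 6.62
tcp_pos: [0.5898, 0.3889, 0.0427]
orientation: [2.435, 1.985, 0.002]
contact_force: [-0.0, -1.2, -0.0]
grip_width: 0.0191
gripper_force: 32.7
```

```bash
python3 -m crank '[[-0.01,0.007,-0.01,0,-0.7],[0,0,-0.008,0,-0.7],[0,0,0,0,-0.7],[0,0,0,0,-0.7]]';  python3 -m crank '[[0,0,0,0,-0.3],[0,0,0,0,-0.1],[0,0,0,0,0],[0,0,0,0,0]]'; python3 -m crank '[[0,0,0.05,0,0],[0,0,0.1,0,0],[0,0,0.2,0,0],[0,0,0.2,0,0],[0,0,0.2,0,0.2],[0,-0.1,0.05,0,0.3]]'
```

```text
clock: 6.95
tcp_pos: [0.5872, 0.3902, 0.0383]
orientation: [-2.434, -1.986, -0.0]
contact_force: [0.5, -0.5, -0.2]
grip_width: 0.0192
gripper_force: 32.7
clock: 7.28
tcp_pos: [0.5874, 0.39, 0.0382]
orientation: [2.435, 1.986, 0.0]
contact_force: [-0.3, -0.4, 0.2]
grip_width: 0.0427
gripper_force: 0.0
clock: 7.78
tcp_pos: [0.5876, 0.3771, 0.2072]
orientation: [-2.427, -1.99, -0.02]
contact_force: [-0.1, 1.2, 2.0]
grip_width: 0.0555
gripper_force: 0.0
```

```bash
python3 -m crank '[[-0.0103,-0.165,0,-0.146,0.3],[-0.0103,-0.165,0,-0.146,0.3],[-0.0103,-0.165,0,-0.146,0.3],[-0.0103,-0.165,0,-0.146,0.3],[-0.0103,-0.165,0,-0.146,0.3],[-0.0103,-0.165,0,-0.146,0.3],[-0.0103,-0.165,0,-0.146,0.3],[-0.0103,-0.165,0,-0.146,0.3]]'; python3 -m crank '[[-0.0103,-0.165,0,-0.146,0.3],[-0.0103,-0.165,0,-0.146,0.3],[-0.0103,-0.165,0,-0.146,0.3],[0,0,0,0,0.3],[0,0,0,0,0.3]]'
python3 - <<'E'
from vis import *
from scipy.spatial.transform import Rotation as R
o=r.get_obs();x=R.from_rotvec(o['orientation']).as_matrix()[:,0];print(np.arctan2(x[1],x[0]),o['tcp_pos'])
T=r.grab_frame("top");S=r.grab_frame("side")
cv2.imwrite("pics/t1.png",T);cv2.imwrite("pics/s1.png",S)
print([(c.round(),a) for c,a,_ in blobs(T)],[(c.round(),a) for c,a,_ in blobs(S)])
E
```

```text
clock: 8.45
tcp_pos: [0.5706, 0.1046, 0.1993]
orientation: [-3.064, -0.694, -0.002]
contact_force: [0.8, 0.3, 0.3]
grip_width: 0.0556
gripper_force: 0.0
clock: 8.87
tcp_pos: [0.5646, 0.0045, 0.199]
orientation: [3.136, 0.162, 0.001]
contact_force: [-0.9, 0.4, 0.2]
grip_width: 0.0558
gripper_force: 0.0
0.10309166031177687 [0.56462819 0.00454404 0.19896986]
[(array([189., 230.]), np.int32(1101))] [(array([498., 133.]), np.int32(1782)), (array([372., 197.]), np.int32(539)), (array([295., 238.]), np.int32(545)), (array([464., 310.]), np.int32(292)), (array([429., 370.]), np.int32(2311)), (array([499., 472.]), np.int32(407))]
```

```bash
python3 -m crank '[[0,0.01,-0.15,0,0.3],[0,0,-0.15,0,0.3],[0,0,-0.1,0,0.3],[0,0,-0.05,0,0.3],[0,0,-0.025,0,0.3],[0,0,0,0,0.3],[0,0,0,0,0.3]]';python3 -m crank '[[0,0,0,0,-0.7],[0,0,0,0,-0.7],[0,0,0,0,-0.7],[0,0,0,0,-0.7],[0,0,0,0,-0.7],[0,0,0,0,-0.7]]' 30;  python3 -m crank '[[0,0,0.02,0,-0.7],[0,0,0.05,0,-0.7],[0,0,0.1,0,-0.7],[0,0,0.15,0,-0.7],[0,0,0.1,0,-0.7],[0,0,0,0,-0.7],[0,0,0,0,-0.7]]'
```

```text
clock: 9.55
tcp_pos: [0.5655, 0.0098, 0.1042]
orientation: [-3.137, -0.17, -0.002]
contact_force: [0.2, -0.1, -0.3]
grip_width: 0.0551
gripper_force: 0.0
clock: 10.05
tcp_pos: [0.5653, 0.009, 0.1043]
orientation: [3.137, 0.168, 0.003]
contact_force: [-1.6, -0.0, 6.6]
grip_width: 0.0195
gripper_force: 33.8
clock: 10.63
tcp_pos: [0.5655, 0.009, 0.1889]
orientation: [3.137, 0.168, 0.005]
contact_force: [-0.7, 0.4, -0.1]
grip_width: 0.019
gripper_force: 33.1
```

Run:
```python
import cv2,numpy as np
T=cv2.imread("pics/t1.png");S=cv2.imread("pics/s1.png")
cv2.imwrite("pics/a2.png",np.hstack([cv2.resize(T[190:270,140:240],(400,320),interpolation=2),cv2.resize(S[310:430,370:520],(400,320),interpolation=2)]))
```

```text
(no output)
```

View pics/a2.png

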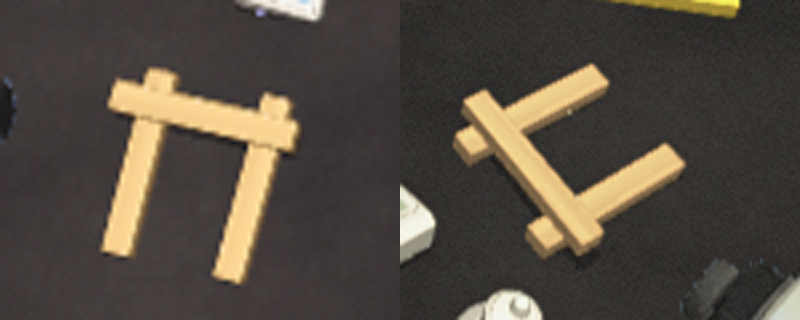

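The picture shows the first slat lying square and central across both lower slats at their far end. The second slat is gripped, and I'm carrying it to the near end.

```bash
python3 -m crank '[[-0.0242,0.1655,0,0.1345,-0.7],[-0.0242,0.1655,0,0.1345,-0.7],[-0.0242,0.1655,0,0.1345,-0.7],[-0.0242,0.1655,0,0.1345,-0.7],[-0.0242,0.1655,0,0.1345,-0.7],[-0.0242,0.1655,0,0.1345,-0.7],[-0.0242,0.1655,0,0.1345,-0.7],[-0.0242,0.1655,0,0.1345,-0.7]]'; python3 -m crank '[[-0.0242,0.1655,0,0.1345,-0.7],[-0.0242,0.1655,0,0.1345,-0.7],[-0.0242,0.1655,0,0.1345,-0.7],[-0.0242,0.1655,0,0.1345,-0.7],[0,0,0,0,-0.7],[0,0,-0.1,0,-0.7],[0,0,0,0,-0.7],[0,0,0,0,-0.7]]'; python3 -c "
from bench import r
import numpy as np
from scipy.spatial.transform import Rotation as R
o=r.get_obs();x=R.from_rotvec(o['orientation']).as_matrix()[:,0];print(np.arctan2(x[1],x[0]),o['tcp_pos'])"
```

```text
clock: 11.3
tcp_pos: [0.5248, 0.2748, 0.186]
orientation: [2.788, 1.447, -0.003]
contact_force: [1.0, 0.2, -0.7]
grip_width: 0.0191
gripper_force: 33.0
clock: 11.97
tcp_pos: [0.5058, 0.4046, 0.1652]
orientation: [2.428, 1.992, -0.007]
contact_force: [0.1, 0.2, -0.5]
grip_width: 0.0193
gripper_force: 33.0
1.3741921672417805 [0.50579221 0.40460258 0.16519222]
```

```bash
python3 -m crank '[[0.008,0.008,-0.15,0,-0.7],[0,0,-0.15,0,-0.7],[0,0,-0.15,0,-0.7],[0,0,-0.1,0,-0.7],[0,0,-0.05,0,-0.7],[0,0,-0.03,0,-0.7],[0,0,0,0,-0.7],[0,0,0,0,-0.7]]'
```

```text
clock: 12.63
tcp_pos: [0.5088, 0.4083, 0.0425]
orientation: [-2.429, -1.993, -0.003]
contact_force: [-0.4, 0.8, 0.2]
grip_width: 0.0194
gripper_force: 33.0
```

```bash
python3 -m crank '[[-0.006,-0.01,-0.01,0,-0.7],[0,0,-0.01,0,-0.7],[0,0,0,0,-0.7],[0,0,0,0,-0.7]]';  python3 -m crank '[[0,0,0,0,-0.3],[0,0,0,0,-0.1],[0,0,0,0,0],[0,0,0,0,0]]'; python3 -m crank '[[0,0,0.05,0,0],[0,0,0.1,0,0],[0,0,0.2,0,0],[0,0,0.2,0,0],[0,-0.1,0.1,0,0],[0,-0.2,0,0,0.3],[0,-0.2,0,0,0.3],[0,-0.2,0,0,0.3]]'; python3 -m crank '[[0,-0.2,0,0,0.3],[0,-0.2,0,0,0.3],[0,-0.2,0,0,0.3],[0,0,0,0,0.3]]'
python3 - <<'E'
from vis import *
T=r.grab_frame("top");S=r.grab_frame("side")
cv2.imwrite("pics/a3.png",np.hstack([cv2.resize(T[150:310,140:340],(400,320),interpolation=2),cv2.resize(S[190:430,260:560],(400,320),interpolation=2)]))
E
```

```text
clock: 12.97
tcp_pos: [0.5076, 0.4061, 0.0385]
orientation: [2.428, 1.993, 0.003]
contact_force: [-0.8, -0.8, 6.3]
grip_width: 0.019
gripper_force: 33.8
clock: 13.3
tcp_pos: [0.5069, 0.4057, 0.0371]
orientation: [-2.428, -1.993, 0.0]
contact_force: [0.7, -1.3, 0.5]
grip_width: 0.0426
gripper_force: 0.0
clock: 13.97
tcp_pos: [0.5068, 0.2649, 0.1684]
orientation: [2.427, 1.994, 0.002]
contact_force: [1.2, -0.4, -0.2]
grip_width: 0.0551
gripper_force: 0.0
clock: 14.3
tcp_pos: [0.5074, 0.1358, 0.1668]
orientation: [2.436, 1.977, -0.009]
contact_force: [0.1, -0.4, -1.1]
grip_width: 0.0555
gripper_force: 0.0
```

View pics/a3.png

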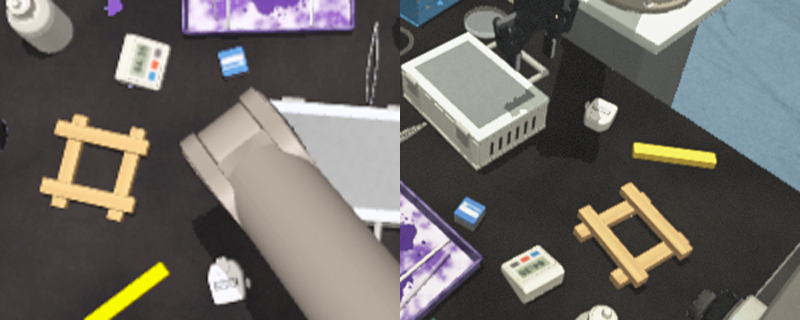

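The stand is right: both upper slats lie square and central across the lower ones, one towards each end, and the other things are untouched. Next I go above the bar at about (0.4395, 0.0643), tool yaw 1.526.

```bash
python3 -m crank '[[-0.085,-0.08,0,0.05,-0.15],[-0.085,-0.08,0,0.05,-0.15],[-0.085,-0.08,0,0.05,-0.15],[-0.085,-0.08,0,0.05,-0.15],[0,0,0,0,-0.15],[0,0,0,0,-0.15],[0,0,0,0,-0.15]]'; python3 -c "
from bench import r
import numpy as np
from scipy.spatial.transform import Rotation as R
o=r.get_obs();x=R.from_rotvec(o['orientation']).as_matrix()[:,0];print(np.arctan2(x[1],x[0]),o['tcp_pos'],o['grip_width'],o['joints'])"
```

```text
clock: 14.98
tcp_pos: [0.4398, 0.0836, 0.1679]
orientation: [2.262, 2.179, 0.003]
contact_force: [-0.4, -0.2, -0.3]
grip_width: 0.0363
gripper_force: 0.0
1.5332857340197423 [0.43982829 0.08355062 0.1678984 ] 0.03628962191239075 [ 0.35111082  0.30329571 -0.77616142  2.120175    0.28956715  0.82077103
 -0.63914295]
```

```bash
python3 -m crank '[[0,-0.05,0,0,-0.15],[0,-0.046,-0.1,0,-0.15],[0,0,-0.1,0,-0.15],[0,0,-0.08,0,-0.15],[0,0,-0.04,0,-0.15],[0,0,0,0,-0.15],[0,0,0,0,-0.15]]'
python3 - <<'E'
from vis import *
print(r.get_obs()["tcp_pos"])
T=r.grab_frame("top");S=r.grab_frame("side")
cv2.imwrite("pics/a4.png",np.hstack([cv2.resize(T[200:300,250:375],(400,320),interpolation=2),cv2.resize(S[150:270,270:420],(400,320),interpolation=2)]))
E
```

```text
clock: 15.57
tcp_pos: [0.4393, 0.0632, 0.1033]
orientation: [-2.263, -2.178, -0.0]
contact_force: [0.1, -0.2, -0.4]
grip_width: 0.0363
gripper_force: 0.0
[0.43931518 0.06317014 0.10331772]
```

View pics/a4.png

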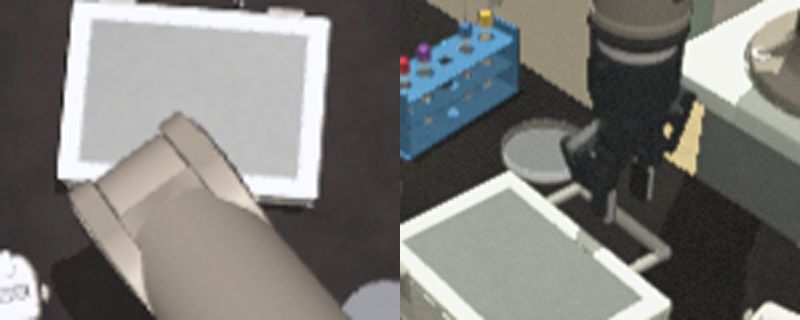

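In the side panel the rear finger at (605,215) points into the gap behind the bar, and the front finger is in front of it. I'm going down and gripping.

```bash
python3 -m crank '[[0,0,-0.05,0,-0.15],[0,0,-0.04,0,-0.15],[0,0,-0.03,0,-0.15],[0,0,0,0,-0.15]]'; python3 -m crank '[[0,0,0,0,-0.9],[0,0,0,0,-0.9],[0,0,0,0,-0.9],[0,0,0,0,-0.9],[0,0,0,0,-0.9],[0,0,0,0,-0.9]]' 60
python3 - <<'E'
import numpy as np
t=np.radians([0,8,16,24,32,40,48,54,60]); print((np.diff(np.c_[-.19*np.cos(t),.19*np.cos(t)*.045,.19*np.sin(t)],axis=0)/.2).round(4).tolist())
E
```

```text
clock: 16.0
tcp_pos: [0.438, 0.0623, 0.0779]
orientation: [-2.263, -2.177, 0.003]
contact_force: [-0.5, -0.3, 0.3]
grip_width: 0.0362
gripper_force: 0.0
clock: 16.5
tcp_pos: [0.4411, 0.0627, 0.0799]
orientation: [2.264, 2.175, 0.006]
contact_force: [5.8, -0.2, -3.7]
grip_width: 0.0096
gripper_force: 58.4
[[0.0092, -0.0004, 0.1322], [0.0276, -0.0012, 0.1296], [0.0453, -0.002, 0.1245], [0.0622, -0.0028, 0.117], [0.0779, -0.0035, 0.1072], [0.0921, -0.0041, 0.0953], [0.0773, -0.0035, 0.0626], [0.0834, -0.0038, 0.0542]]
```

```bash
python3 -m crank '[[0.0025,0,0.066,0,-0.9],[0.0068,0,0.066,0,-0.9],[0.012,-0.0005,0.065,0,-0.9],[0.0156,-0.0007,0.0646,0,-0.9],[0,0,0,0,-0.9],[0,0,0,0,-0.9]]'
python3 - <<'E'
from vis import *
S=r.grab_frame("side");T=r.grab_frame("top")
cv2.imwrite("pics/a5.png",np.hstack([cv2.resize(T[150:310,240:440],(400,320),interpolation=2),cv2.resize(S[110:310,220:470],(400,320),interpolation=2)]))
E
```

```text
clock: 17.0
tcp_pos: [0.448, 0.0624, 0.1321]
orientation: [2.264, 2.175, 0.006]
contact_force: [6.5, -1.6, -4.4]
grip_width: 0.0095
gripper_force: 58.7
```

View pics/a5.png

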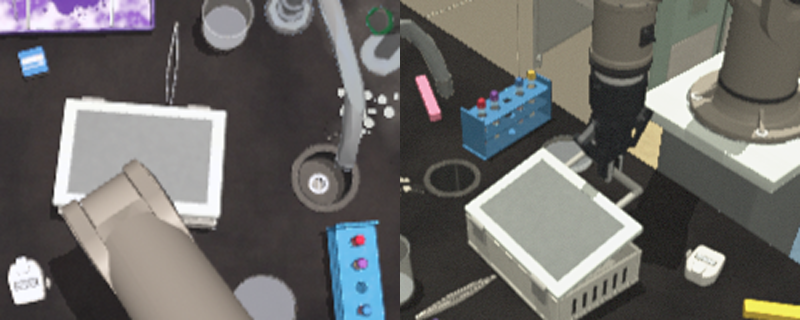

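The lid is up about 16° with the bar held between the fingers. I'm carrying on along the arc.

```bash
python3 -m crank '[[0.0205,-0.001,0.0627,0,-0.9],[0.0248,-0.001,0.0618,0,-0.9],[0.029,-0.0014,0.0596,0,-0.9],[0.033,-0.0014,0.0574,0,-0.9],[0.037,-0.0017,0.055,0,-0.9],[0.041,-0.0018,0.0522,0,-0.9],[0,0,0,0,-0.9],[0,0,0,0,-0.9]]'; python3 -m crank '[[0.0445,-0.002,0.0492,0,-0.9],[0.0476,-0.0021,0.0461,0,-0.9],[0.038,-0.0017,0.0323,0,-0.9],[0.0393,-0.0018,0.0303,0,-0.9],[0.041,-0.0019,0.0282,0,-0.9],[0.0424,-0.0019,0.026,0,-0.9],[0,0,0,0,-0.9],[0,0,0,0,-0.9]]'
python3 - <<'E'
from vis import *
S=r.grab_frame("side");T=r.grab_frame("top")
o=r.get_obs(); p=o["tcp_pos"]; print(p, np.degrees(np.arccos((.63-p[0])/.19)), np.degrees(np.arctan2(p[2]-.080,.63-p[0])),np.hypot(p[2]-.08,.63-p[0]))
cv2.imwrite("pics/a6.png",np.hstack([cv2.resize(T[150:310,140:340],(400,400),interpolation=2),cv2.resize(S[110:410,220:520],(400,400),interpolation=2)]))
E
```

```text
clock: 17.77
tcp_pos: [0.4811, 0.0606, 0.1998]
orientation: [-2.262, -2.176, 0.006]
contact_force: [-4.4, 0.5, -2.4]
grip_width: 0.0095
gripper_force: 58.9
clock: 18.43
tcp_pos: [0.5301, 0.0583, 0.2445]
orientation: [-2.262, -2.176, 0.014]
contact_force: [-22.3, -3.2, 26.5]
grip_width: 0.0098
gripper_force: 62.3
[0.52989555 0.05835151 0.24437218] 58.2060838083289 58.658128147679776 0.19245548777912375
```

View pics/a6.png

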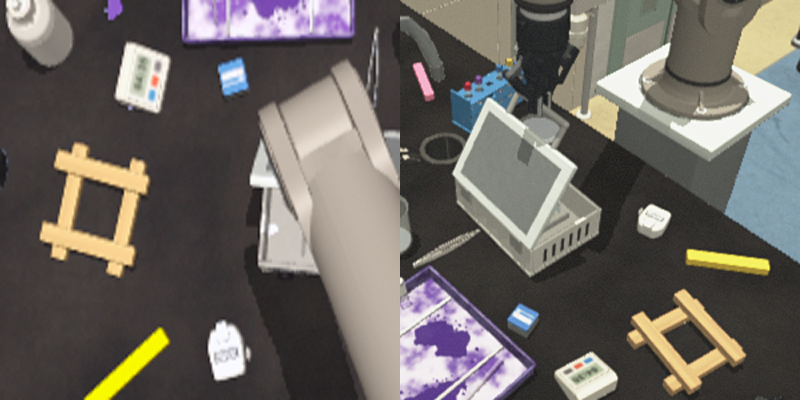

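The lid stands at about 58°, still gripped, and the stand is intact. The force has built up along the line from hinge to bar, so I'll ease it outward and then check that it is still.

```bash
python3 -m crank '[[-0.002,0,0.01,0,-0.9],[0,0,0.008,0,-0.9],[0,0,0,0,-0.9],[0,0,0,0,-0.9],[0,0,0,0,-0.9]]'; python3 -m crank '[[0,0,0,0,-0.9],[0,0,0,0,-0.9],[0,0,0,0,-0.9],[0,0,0,0,-0.9],[0,0,0,0,-0.9],[0,0,0,0,-0.9],[0,0,0,0,-0.9],[0,0,0,0,-0.9]]'
```

```text
clock: 18.95
tcp_pos: [0.5324, 0.0581, 0.2463]
orientation: [-2.263, -2.176, 0.004]
contact_force: [-5.6, -1.8, -0.3]
grip_width: 0.0095
gripper_force: 59.5
clock: 19.62
tcp_pos: [0.5324, 0.0581, 0.2463]
orientation: [-2.263, -2.176, 0.004]
contact_force: [-5.7, -1.4, 0.6]
grip_width: 0.0102
gripper_force: 59.5
```

```bash
python3 -c "
from bench import r
print(r.hand_in())"
```

```text
the job is handed in; nothing more can be done
None
```

I handed the job in at about 19.6 s: both slats lie released across the two lower slats, one towards each end, and the gripper holds the lid still by its bar at about 60° (worked out from the arm's position). The hand-in gave no verdict.

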